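# Index the template arm one hole towards the wheel

### The job

The potter's template arm is locked by a spring index pin. Hook a fingertip through the pin's upright pull ring and lift it gently - do not pinch or strain the ring - then swing the arm just one hole towards the turntable wheel that carries the big bowl, and let go so that the pin drops fully home in that hole. Leave all the pots and tools where they are.

Things in the scene. Friction and masses are not known exactly. Their poses are not given: they have to be found in the camera images.
- pull_ring: Upright D-shaped ring of 6 mm steel rod on the index pin; opening 50 mm wide, 46 mm high. Origin: centre of its straight level top bar (42 mm long; rod axis 144 mm above the table, pin home). x points through the opening, along the arm, away from pivot and robot; y along the bar, z up. It moves with pin and arm. Closed fingers tilted about 40 degrees from vertical fit through from either side.
- plunger (a joint): Lift of the index pin, straight up, m: 0 home in a hole; about 0.013 with its round tip on top of the index plate (swing it at 0.015 or more); 0.028 upper stop. Spring and weight resist with 5 N at 0, 8 N at the stop, and drive the pin home when let down over a hole (within 2 mm either side); it can also be slid along the plate until it drops in.
- swingarm (a joint): Swing of the arm about its vertical pivot, rad, positive anticlockwise from above (to the left seen from the robot). 0: middle hole, where it starts locked; the five holes are at -0.698, -0.349, 0, 0.349, 0.698. With the pin clear it swings with light friction (under 1 N at the ring) and stays where it is left; with the pin home it has 0.012 rad of play each way.
- pivot (a point): Top of the arm's pivot, on the swing axis, 73 mm above the table; x along the arm at joint value 0, z up. Pin and ring stand 130 mm from this axis, the arm's end with its plywood template 200 mm. Flat aluminium arm 30 mm wide, top at 65 mm; curved steel index plate with five holes below it, top at 50 mm; dark steel post on an 85 mm square foot, screwed down.
- wheel_centre (a point): Centre of the top of the round turntable wheel (head 250 mm across, wooden bat on top, 75 mm high, does not turn) that carries the big clay bowl. It stands left or right of the arm; a square board with three small pots stands on the other side.
- collar_top (a point): Centre of the top of the 22 mm brass collar on the arm, under the ring, through which the pin slides; 83 mm above the table, 6 mm below the ring's lower rod when the pin is home. Swings with the arm.
- bowl: Big clay bowl, 170 mm wide, 60 mm high, loose on the wheel. Origin: underside centre. Leave alone.
- vase: Clay vase, 84 mm wide, 135 mm high, loose on the square board. Origin: underside centre. Leave alone.
- beaker: Terracotta beaker, 68 mm wide, 85 mm high, on the square board. Origin: underside centre. Leave alone.
- small_bowl: Terracotta bowl, 90 mm wide, 40 mm high, on the square board. Origin: underside centre. Leave alone.
- brush: Brush lying on the table beyond the arm. Leave alone.
- steel_rule: Flat steel strip 160 x 30 x 4 mm lying on the table beyond the arm. Leave alone.
- wood_rib: Round wooden disc, 70 mm wide, 8 mm thick, on the table left of the fixture's foot. Leave alone.
- tool_pot: White mug, 72 mm wide, 75 mm high, on the table right of the fixture's foot. Leave alone.

How it is judged:
By the outcome, as a careful person would: the job done as asked, in the order asked, and still so for the second after the job is handed in, with the robot touching nothing.
It also fails if it takes over 48 s, if anything falls off the work surface, if the arm or the gripper's body presses on something with over 40 N, if the wrist force passes 120 N, or if a joint passes its speed limit or range.

### The arm

A 7-joint arm with a two-finger parallel gripper is mounted at the origin on the work surface. World frame = base frame: x ahead of the robot, y to its left, z up, the work surface at z = 0. Lengths are in m, angles in rad, forces in N, time in s.
With the tool pointing down it reaches from about 0.425 to 0.925 m from the base axis. Payload 6.8 kg.
Tool frame: the origin (TCP) lies on the mounting face of the last link; the fingertips stand 173 mm ahead of it and the grasp point (between the pads) lies 155 mm ahead of it; z points along the fingers, y is the line along which they close (so a half turn about z gives the same grasp; the last joint's range is limited). The gripper opens to 85 mm and grips with 20 to 120 N. Pads are 22 mm wide; open, the fingers measure 114 mm over their backs; the gripper's body (76 mm by 85 mm) begins 54 mm behind the grasp point. The pads swing forward as they close: fully open they stand 13 mm farther back than shut.
Start: joints at [-1.247, 0.477, 0.022, 1.555, -0.011, 1.109, -0.083], TCP at [0.282, 0.613, 0.405] pointing down, gripper open.
Joint ranges: [-2.96, 2.96], [-0.34, 2.1], [-1.41, 1.46], [0.24, 2.44], [-1.37, 4.51], [0.17, 1.92], [-2.96, 2.96]. Speed limits (rad/s): [2.39, 2.39, 3.14, 3.14, 3.14, 3.14, 3.14].

### API

Orientations are given as a unit quaternion [w, x, y, z].
In Python, from station import bot gives the robot as it stands. The module is installed in compiled form; this text tells all that it offers.
- The arm moves only by the shell command python3 -m pendant 'ROWS' [FORCE]. ROWS is JSON, a list of rows, each a list of 5 numbers: the finger opening in m, from 0 to 0.0854, then the shift along the tool's x, y, z in m, then the turn about the tool's z in degrees. In form: [[jaw, x, y, z, yaw], ...]. A call has 1 to 12 rows; each row shifts and turns the commanded pose from where the row before left it, along the tool's axes as they then stand; what a row does not reach is not made up. A row lasts 1/12 s, in which the tool goes at most 41.7 mm and 7.16 degrees, less where a joint would pass 70% of its speed; a pose out of reach is approached as far as the arm can. A call with a gripper value outside its range is refused whole. The fingers move at their own pace and stop on an object; FORCE is the grip in N (left out, the last holds). Time passes only in rows, so rows that do not move let the fingers close. It gives the time, the measured TCP pose, the force, the opening and the grip force at its end, in the units of the state.
- bot.get_obs(): the state, without advancing time (a new reading comes with each control period).
- bot.read_camera(name): name is "side" or "top" or "wrist"; returns (picture, depth): 420x560x3 uint8, blue, green, red; 420x560 float32, m along the optical axis (not along the pixel's ray), 0 where there is no reading.
- bot.camera_model(name): a dict with "intrinsics" (3x3 intrinsics, pixels), "dist_coeffs" ([k1, k2, p1, p2, k3] as OpenCV has them; the pictures are not rectified), "R" (3x3) and "t" (3): a world point X has camera coordinates R X + t. Camera axes: x right, y down, z forward; pixel columns grow to the right and rows downward; lengths in m; the calibration is good to about 2 mm. A picture is of the moment at which its call begins: read the wrist's pose just before it. camera_model takes no time and is no camera call; for the wrist camera it gives the pose at the moment of the call.
- bot.hand_in(): hands the job in; it is judged then, once.
Trained networks look in the newest picture that a camera, given by its name, has taken for a name from the list of things; names that differ only in an ending like _2 or _b are one class to them, and where a whole thing is asked for, a point or a joint stands for the part that bears it (a point fixed in the world has none). Each returns a list of dicts, best first, with "score" (0 to 1); they miss things now and then, are a little off and sometimes report something else, mostly with a low value. They report only what shows in the picture. A call takes as long as a camera call.
- bot.boxes_of(name, camera): "at" ([column, row] in pixels, amid what is visible of it).
- bot.trace(name, camera): "mask" (420x560 bool, what is visible of it) and "at" ([column, row] in pixels, amid what is visible of it).
- bot.pinpoint(name, camera): "at" ([column, row] in pixels: a listed point, or the origin of a listed thing).
The state is a dict: "t": time; "q": joint angles; "joint_vel": joint speeds; "joint_torque": joint torques, N m; "eef_pos": TCP position; "tool_rot": TCP orientation; "contact_force": force on the tool from outside, world axes, zero at the start; "torque": the same for the moment, N m; "gripper_width": opening from 0.0 (shut) to 1.0 (fully open); "grasp_force": force on a finger pad.
Only numpy, scipy, OpenCV 4.12 (cv2) and the standard library are available. Lean on these libraries where they do the work, as an engineer would, in place of code of your own. Each camera call takes 0.05 s, during which the arm holds its last target. There are 200 camera calls.

## Working session

There is one attempt and no reset: what is moved stays moved. The work goes in short steps, Python scripts to look and compute and a shell command to move; the robot and the scene stay as the last step left them, time stands still between calls to the robot, and variables do not carry over. Pictures are saved under pics/ and viewed, at most 12 in all, crops included, and the job is handed in when it is done.

```bash
mkdir -p pics
cat > h.py <<'E'
from station import bot
import numpy as np, cv2
def cam(n):
    m=bot.camera_model(n); return np.array(m["intrinsics"]),np.array(m["dist_coeffs"]),np.array(m["R"]),np.array(m["t"])
def ray(n,p,m=None):
    K,d,R,t=m or cam(n)
    u=cv2.undistortPoints(np.array([[p]],float),K,d)[0,0]
    v=R.T@np.array([u[0],u[1],1]); return -R.T@t,v   # v scaled to depth 1
def at_z(n,p,z,m=None):
    o,v=ray(n,p,m); return o+v*(z-o[2])/v[2]
def tri(rays):
    A=0;b=0
    for o,v in rays:
        v=v/np.linalg.norm(v);P=np.eye(3)-np.outer(v,v);A=A+P;b=b+P@o
    return np.linalg.solve(A,b)
def dpt(n,p,D,m=None):
    o,v=ray(n,p,m); r,c=int(p[1]),int(p[0]); return o+v*D[r,c]
E
cat > a.py <<'E'
from h import *
np.set_printoptions(precision=4,suppress=True)
ims=[];
R={}
for n in ["side","top"]:
    im,D=bot.read_camera(n); ims.append(im)
    for k in ["pull_ring","pivot","wheel_centre","collar_top"]:
        r=bot.pinpoint(k,n)[:2]
        for x in r: print(n,k,x["score"],np.round(x["at"],1),dpt(n,x["at"],D))
        if r: R.setdefault(k,[]).append(ray(n,r[0]["at"]))
    print(n,cam(n)[2:],)
    cv2.imwrite(f"pics/{n}0.png",im)
for k in R:
    if len(R[k])>1: print(k,tri(R[k]))
o=bot.get_obs();print(o["t"],o["eef_pos"],o["tool_rot"])
E
python3 a.py
```

```text
side pull_ring 0.62 [280.9 204.3] [ 0.5699 -0.034   0.1448]
side pivot 0.96 [227.9 243.1] [ 0.4424 -0.0152  0.0722]
side collar_top 0.89 [281.7 227. ] [ 0.5641 -0.0462  0.0889]
side (array([[ 0.8727, -0.4878, -0.0217],
       [-0.3262, -0.5495, -0.7691],
       [ 0.3633,  0.6783, -0.6387]]), array([-0.4997,  0.2791,  0.813 ]))
top pull_ring 0.47 [299.2 191.8] [ 0.5868 -0.0273  0.0579]
top pivot 0.96 [291.7 247.4] [ 0.4379 -0.008   0.0689]
top wheel_centre 0.42 [242.6 127.4] [0.7819 0.1329 0.0076]
top collar_top 0.85 [300.2 196.4] [ 0.5672 -0.0292  0.0964]
top (array([[ 0.006 , -1.    , -0.0035],
       [-0.9865, -0.0053, -0.1639],
       [ 0.1638,  0.0044, -0.9865]]), array([-0.0039,  0.552 ,  1.2316]))
pull_ring [ 0.5725 -0.0264  0.1378]
pivot [ 0.4412 -0.0088  0.0661]
collar_top [ 0.5724 -0.0299  0.0717]
0.5 [0.2825 0.613  0.4047] [-0.      0.2143  0.9768 -0.    ]
```

View pics/side0.png

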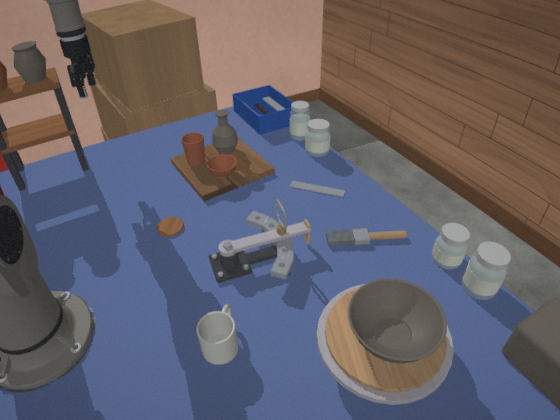

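View pics/top0.png

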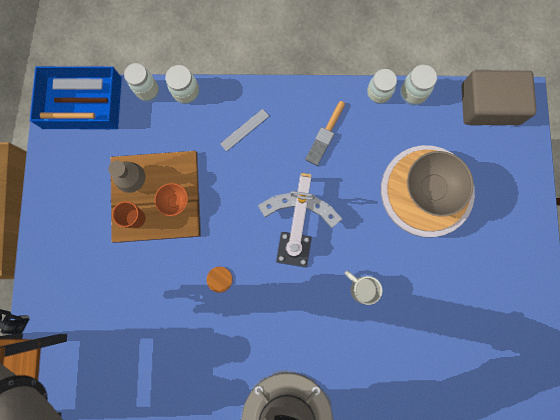

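The side view shows the ring at about (281,204), standing up on the arm. The top view shows the bowl's wheel at (428,190), to the robot's right, so the target hole is -0.349. The rows have no tilt input, so I'll close the fingers, go out along the arm's bearing and see how tilt behaves at the reach limit.

```bash
python3 -m pendant '[[0,-0.033,-0.024,0,0],[0,-0.033,-0.024,0,0],[0,-0.033,-0.024,0,0],[0,-0.033,-0.024,0,0],[0,-0.033,-0.024,0,0],[0,-0.033,-0.024,0,0],[0,-0.033,-0.024,0,0],[0,-0.033,-0.024,0,0],[0,-0.033,-0.024,0,0],[0,-0.033,-0.024,0,0],[0,-0.033,-0.024,0,0],[0,-0.033,-0.024,0,0]]' && python3 -m pendant '[[0,-0.033,-0.024,0,0],[0,-0.033,-0.024,0,0],[0,-0.033,-0.024,0,0],[0,-0.033,-0.024,0,0],[0,-0.033,-0.024,0,0],[0,-0.033,-0.024,0,0],[0,-0.033,-0.024,0,0],[0,-0.033,-0.024,0,0],[0,-0.033,-0.024,0,0],[0,-0.033,-0.024,0,0],[0,-0.033,-0.024,0,0],[0,-0.033,-0.024,0,-7]]'; python3 -c "
from station import bot;print(bot.get_obs()['q'])"
```

```text
t: 1.5
eef_pos: [0.5222, 0.1839, 0.4051]
tool_rot: [0.0, 0.214, 0.977, 0.0]
contact_force: [0.6, 0.4, -0.3]
gripper_width: 0.002
grasp_force: 0.0
t: 2.5
eef_pos: [0.7616, -0.2429, 0.4046]
tool_rot: [-0.0, 0.154, 0.988, 0.0]
contact_force: [1.0, 0.9, 0.4]
gripper_width: 0.001
grasp_force: 0.0
[ 0.07404226  0.70872658  0.28731262  1.20256639 -0.19535219  1.25669505
  1.61723764]
```

```bash
python3 -m pendant '[[0,-0.04,0,0,0],[0,-0.04,0,0,0],[0,-0.04,0,0,0],[0,-0.04,0,0,0],[0,-0.04,0,0,0],[0,-0.04,0,0,0],[0,-0.04,0,0,0],[0,-0.04,0,0,0]]'; python3 -c "
from station import bot;print(bot.get_obs()['q'])"
```

```text
t: 3.17
eef_pos: [0.9278, -0.319, 0.3985]
tool_rot: [0.02, 0.177, 0.984, 0.003]
contact_force: [-0.3, -1.2, 1.4]
gripper_width: -0.001
grasp_force: 0.0
[ 0.17959526  1.26451202  1.00397651  0.25712089 -0.96754899  1.69474843
  1.61174366]
```

```bash
cat > s.py <<'E'
from h import *
from scipy.spatial.transform import Rotation as Ro
np.set_printoptions(precision=3,suppress=True)
o=bot.get_obs();w=o["tool_rot"];M=Ro.from_quat([w[1],w[2],w[3],w[0]]).as_matrix()
p=np.array(o["eef_pos"])
print(o["t"],"p",p,"x",M[:,0],"y",M[:,1],"z",M[:,2],"tilt",np.degrees(np.arccos(-M[2,2])),"az",np.degrees(np.arctan2(M[1,2],M[0,2])))
print("tip",p+.173*M[:,2],"q",np.array(o["q"]),"F",np.array(o["contact_force"]),np.array(o["torque"]))
E
python3 s.py; python3 -m pendant '[[0,-0.04,0,0,0],[0,-0.04,0,0,0],[0,-0.04,0,0,0],[0,-0.04,0,0,0],[0,-0.04,0,0,0],[0,-0.04,0,0,0]]'; python3 s.py
```

```text
3.1667 p [ 0.928 -0.319  0.399] x [-0.937  0.348 -0.039] y [0.348 0.937 0.013] z [ 0.041 -0.001 -0.999] tilt 2.341639388928871 az -1.8515531083462922
tip [ 0.935 -0.319  0.226] q [ 0.18   1.265  1.004  0.257 -0.968  1.695  1.612] F [-0.314 -1.233  1.376] [-0.068  0.037  0.018]
t: 3.67
eef_pos: [0.9557, -0.3348, 0.3761]
tool_rot: [0.098, 0.177, 0.979, -0.009]
contact_force: [-0.3, 0.4, 0.1]
gripper_width: 0.002
grasp_force: 0.0
3.6667 p [ 0.956 -0.335  0.376] x [-0.918  0.346 -0.195] y [0.349 0.937 0.016] z [ 0.188 -0.053 -0.981] tilt 11.270454453958408 az -15.73972491646793
tip [ 0.988 -0.344  0.206] q [ 0.188  1.328  1.294  0.241 -1.274  1.547  1.633] F [-0.263  0.431  0.113] [ 0.053  0.196 -0.02 ]
```

Pushing against the reach limit does tilt the tool outward in the arm's vertical plane, so I'll keep going with an upward component to stay above the jars.

```bash
python3 -m pendant '[[0,-0.036,0,-0.018,0],[0,-0.036,0,-0.018,0],[0,-0.036,0,-0.018,0],[0,-0.036,0,-0.018,0],[0,-0.036,0,-0.018,0],[0,-0.036,0,-0.018,0],[0,-0.036,0,-0.018,0],[0,-0.036,0,-0.018,0]]'; python3 s.py
```

```text
t: 4.33
eef_pos: [0.9409, -0.3375, 0.5178]
tool_rot: [0.195, 0.176, 0.965, -0.025]
contact_force: [-0.9, 0.4, -0.1]
gripper_width: 0.002
grasp_force: 0.0
4.3333 p [ 0.941 -0.337  0.518] x [-0.862  0.329 -0.386] y [0.349 0.937 0.021] z [ 0.368 -0.117 -0.922] tilt 22.71436296861736 az -17.577053602248903
tip [ 1.005 -0.358  0.358] q [ 0.188  1.189  1.294  0.242 -1.26   1.483  1.638] F [-0.926  0.438 -0.092] [0.095 0.394 0.02 ]
```

Good. Once more, until the tilt is about 40 degrees.

```bash
python3 -m pendant '[[0,-0.036,0,-0.018,0],[0,-0.036,0,-0.018,0],[0,-0.036,0,-0.018,0],[0,-0.036,0,-0.018,0],[0,-0.036,0,-0.018,0],[0,-0.036,0,-0.018,0],[0,-0.036,0,-0.018,0],[0,-0.036,0,-0.018,0],[0,-0.036,0,-0.018,0],[0,-0.036,0,-0.018,0]]'; python3 s.py
```

```text
t: 5.17
eef_pos: [0.8892, -0.3271, 0.7015]
tool_rot: [0.309, 0.171, 0.935, -0.044]
contact_force: [0.1, -0.2, 1.1]
gripper_width: 0.001
grasp_force: 0.0
5.1667 p [ 0.889 -0.327  0.701] x [-0.751  0.293 -0.593] y [0.347 0.938 0.023] z [ 0.562 -0.188 -0.805] tilt 36.367944092566034 az -18.504412250896554
tip [ 0.986 -0.36   0.562] q [ 0.182  1.002  1.294  0.242 -1.234  1.427  1.641] F [ 0.087 -0.218  1.078] [ 0.174  0.618 -0.043]
```

The near-side pose may violate joint limits at this tilt. I'll fit a kinematic model to the recorded readings and check reachability from both sides.

```bash
cat > k.py <<'E'
import numpy as np, itertools
from scipy.spatial.transform import Rotation as Ro
from scipy.optimize import least_squares
D=[([-1.247,.477,.022,1.555,-.011,1.109,-.083],[.2825,.613,.4047],[0,.2143,.9768,0]),
([.07404,.70873,.28731,1.20257,-.19535,1.2567,1.61724],[.7616,-.2429,.4046],[0,.154,.988,0]),
([.17960,1.26451,1.00398,.25712,-.96755,1.69475,1.61174],[.9278,-.319,.3985],[.02,.177,.984,.003]),
([.188,1.328,1.294,.241,-1.274,1.547,1.633],[.9557,-.3348,.3761],[.098,.177,.979,-.009]),
([.188,1.189,1.294,.242,-1.26,1.483,1.638],[.9409,-.3375,.5178],[.195,.176,.965,-.025]),
([.182,1.002,1.294,.242,-1.234,1.427,1.641],[.8892,-.3271,.7015],[.309,.171,.935,-.044])]
lo=np.array([-2.96,-.34,-1.41,.24,-1.37,.17,-2.96]);hi=np.array([2.96,2.1,1.46,2.44,4.51,1.92,2.96])
def fk(q,P):
    s,L,c=P[:7],P[7:11],P[11:]; 
    T=Ro.from_euler('z',c[0]);p=np.array([0,0,L[0]])
    for i,a in enumerate('zyzyzyz'):
        T=T*Ro.from_euler(a,s[i]*q[i])
        if i==2:p=p+T.apply([c[2],0,L[1]])
        if i==3:p=p+T.apply([c[3],0,0])
        if i==4:p=p+T.apply([c[4],0,L[2]])
        if i==5:p=p+T.apply([c[5],0,0])
        if i==6:p=p+T.apply([0,0,L[3]])
    return p,T*Ro.from_euler('z',c[1])
def res(v,s):
    r=[]
    for q,p,w in D:
        a,R=fk(q,np.r_[s,v]); W=Ro.from_quat([w[1],w[2],w[3],w[0]])
        r+=list(a-p)+list(.3*(W.inv()*R).as_rotvec())
    return np.array(r)
if __name__=="__main__":
    best=None
    for s in itertools.product([1,-1],repeat=4):
        s=[s[0],1,s[1],1,s[2],1,s[3]]
        for c0,c1 in itertools.product([0,1.57,3.14,-1.57],[0,1.57,3.14,-1.57]):
            v=least_squares(res,[.34,.5,.5,.15,c0,c1,0,0,0,0],args=(s,),max_nfev=40)
            if best is None or v.cost<best[0]:best=(v.cost,s,v.x)
    print(best[0],best[1],np.round(best[2],4)); np.save("P.npy",np.r_[best[1],best[2]])
E
python3 k.py
cat > ik.py <<'E'
from k import *
P=np.load("P.npy")
def solve(p,R,seed):
    f=lambda q:np.r_[fk(q,P)[0]-p,.3*(R.inv()*fk(q,P)[1]).as_rotvec()]
    return least_squares(f,np.clip(seed,lo+.02,hi-.02),bounds=(lo,hi))
rng=np.random.default_rng(0)
ring=np.array([.572,-.028,.14])
def tool(az,tilt,yaw=0):
    z=np.array([np.sin(tilt)*np.cos(az),np.sin(tilt)*np.sin(az),-np.cos(tilt)])
    y=np.array([-np.sin(az),np.cos(az),0]);x=np.cross(y,z)
    return Ro.from_matrix(np.c_[x,y,z])*Ro.from_euler('z',yaw)
if __name__=="__main__":
  for name,az in [("near",-18),("far",162)]:
    for tilt in (30,36,40,45):
      for yaw in (0,180):
        R=tool(np.radians(az),np.radians(tilt),np.radians(yaw)); p=ring-.16*R.as_matrix()[:,2]
        b=min((solve(p,R,rng.uniform(lo,hi)) for _ in range(12)),key=lambda v:v.cost)
        print(name,tilt,yaw,"%.1e"%b.cost,np.round(b.x,2))
E
timeout 300 python3 ik.py
```

```text
0.00026417340730877257 [-1, 1, -1, 1, -1, 1, -1] [ 0.3117  0.4826  0.4842  0.1195 -0.0762  1.4984 -0.0162 -0.0331  0.0445
 -0.0428]
near 30 0 2.0e-17 [-0.14  0.33  0.03  2.23  1.07  0.19  0.13]
near 30 180 1.2e-17 [-0.84  0.46  0.85  2.23 -1.04  0.18 -1.02]
near 36 0 5.8e-20 [-1.13  0.64  1.18  2.29  4.51  0.33  2.72]
near 36 180 1.2e-15 [-0.95  0.51  0.95  2.29  4.34  0.17 -0.17]
near 40 0 6.3e-21 [-0.28  0.33  0.14  2.33  2.23  0.26 -1.08]
near 40 180 1.7e-16 [-0.89  0.47  0.84  2.33  3.46  0.17  0.71]
near 45 0 2.6e-16 [ 0.67  0.45 -0.93  2.39  2.1   0.67 -0.76]
near 45 180 1.0e-14 [-0.1   0.32 -0.08  2.38  2.33  0.43  1.98]
far 30 0 4.6e-16 [-0.25  0.71  0.41  1.53 -0.31  1.49 -1.63]
far 30 180 9.1e-17 [-0.38  0.75  0.61  1.53 -0.42  1.53  1.6 ]
far 36 0 1.2e-17 [-0.11  0.74  0.22  1.46 -0.22  1.59 -1.71]
far 36 180 8.2e-20 [ 0.04  0.73 -0.01  1.46 -0.11  1.57  1.33]
far 40 0 9.9e-21 [-0.55  1.01  1.02  1.42 -0.66  1.87 -1.31]
far 40 180 9.0e-16 [ 0.58  0.97 -0.9   1.41  0.37  1.71  0.89]
far 45 0 8.1e-16 [ 0.57  1.02 -0.91  1.35  0.36  1.8  -2.27]
far 45 180 7.7e-16 [-0.06  0.83  0.18  1.35 -0.22  1.76  1.43]
```

```bash
cat > sim.py <<'E'
from ik import *
def step(q,p,R,reg=.02):
    f=lambda x:np.r_[fk(x,P)[0]-p,.3*(R.inv()*fk(x,P)[1]).as_rotvec(),reg*(x-q)]
    return least_squares(f,np.clip(q,lo+1e-6,hi-1e-6),bounds=(lo,hi)).x
def run(q,pts,R,reg=.02,n=25):
    for p in pts:
        p0=fk(q,P)[0]
        for i in range(1,n+1):
            q=step(q,p0+(p-p0)*i/n,R,reg)
        pp,RR=fk(q,P);z=RR.as_matrix()[:,2]
        print(np.round(p,3),"err %.3f"%np.linalg.norm(pp-p),"tilt %.1f az %.0f"%(np.degrees(np.arccos(-z[2])),np.degrees(np.arctan2(z[1],z[0]))),np.round(q,2))
    return q
if __name__=="__main__":
  q0=np.array([.182,1.002,1.294,.242,-1.234,1.427,1.641])
  for tilt in (33,37,41):
    R0=fk(q0,P)[1]
    R=tool(np.radians(-18),np.radians(tilt)); 
    if (R0.inv()*R).magnitude()>1.5: R=tool(np.radians(-18),np.radians(tilt),np.pi)
    zt=R.as_matrix()[:,2]; e=ring-.17*zt
    for reg in (.005,.05):
        print(tilt,reg); run(q0,[np.array([.6,-.2,.55]),e+[-.03,.01,.2],e-.04*zt,e],R,reg)
E
python3 sim.py
```

```text
33 0.005
[ 0.6  -0.2   0.55] err 0.000 tilt 33.0 az -18 [-0.81  0.53  1.46  1.71 -0.87  0.9   2.13]
[0.454 0.011 0.483] err 0.000 tilt 33.0 az -18 [-1.15 -0.21  0.87  2.16  0.68  0.7   0.58]
[0.463 0.007 0.316] err 0.000 tilt 32.9 az -18 [-0.52  0.21  0.4   2.29  0.83  0.17  0.32]
[0.484 0.001 0.283] err 0.000 tilt 33.0 az -18 [-0.23  0.3   0.11  2.27  1.38  0.17 -0.2 ]
33 0.05
[ 0.6  -0.2   0.55] err 0.001 tilt 32.9 az -18 [-0.81  0.53  1.46  1.71 -0.87  0.91  2.14]
[0.454 0.011 0.483] err 0.001 tilt 32.9 az -18 [-1.2  -0.22  0.92  2.15  0.69  0.71  0.57]
[0.463 0.007 0.316] err 0.006 tilt 31.7 az -20 [-0.84  0.25  0.76  2.28  0.25  0.17  0.88]
[0.484 0.001 0.283] err 0.005 tilt 31.7 az -19 [-0.31  0.3   0.19  2.25  1.09  0.17  0.08]
37 0.005
[ 0.6  -0.2   0.55] err 0.000 tilt 37.0 az -18 [-0.83  0.52  1.46  1.73 -0.92  0.83  2.18]
[0.445 0.014 0.476] err 0.000 tilt 37.0 az -18 [-1.09 -0.22  0.8   2.2   0.79  0.65  0.47]
[0.452 0.011 0.308] err 0.000 tilt 37.0 az -18 [-0.51  0.21  0.36  2.34  1.53  0.17 -0.39]
[0.475 0.004 0.276] err 0.000 tilt 37.0 az -18 [-0.31  0.31  0.19  2.31  
[... 434 characters left out ...]
41.0 az -18 [-0.84  0.51  1.46  1.76 -0.99  0.76  2.23]
[0.436 0.016 0.468] err 0.000 tilt 41.0 az -18 [-1.04 -0.23  0.74  2.25  0.93  0.6   0.33]
[0.441 0.015 0.298] err 0.000 tilt 41.0 az -18 [-0.65  0.22  0.49  2.39  2.07  0.21 -0.96]
[0.466 0.006 0.268] err 0.000 tilt 41.0 az -18 [-0.44  0.31  0.3   2.35  2.33  0.25 -1.2 ]
41 0.05
[ 0.6  -0.2   0.55] err 0.001 tilt 41.0 az -18 [-0.83  0.52  1.46  1.75 -1.    0.76  2.24]
[0.436 0.016 0.468] err 0.054 tilt 40.3 az -17 [-1.64  0.01  1.46  2.19  0.72  0.38  0.49]
[0.441 0.015 0.298] err 0.010 tilt 38.9 az -20 [-0.79  0.22  0.63  2.37  1.66  0.17 -0.57]
[0.466 0.006 0.268] err 0.001 tilt 40.9 az -18 [-0.42  0.31  0.28  2.35  2.29  0.25 -1.16]
```

Near side looks reachable with q5 turning. I'll add a little more tilt, then travel in.

```bash
python3 -m pendant '[[0,-0.036,0,-0.018,0],[0,-0.036,0,-0.018,0],[0,-0.036,0,-0.018,0],[0,-0.036,0,-0.018,0]]'; python3 s.py
python3 - <<'E'
from h import *
from scipy.spatial.transform import Rotation as Ro
o=bot.get_obs();w=o["tool_rot"];M=Ro.from_quat([w[1],w[2],w[3],w[0]]).as_matrix()
a=np.array([.6,-.15,.5]);print(M.T@(a-o["eef_pos"]), M.T@(np.array([.445,.01,.42])-a))
E
```

```text
t: 5.5
eef_pos: [0.857, -0.3185, 0.7753]
tool_rot: [0.352, 0.169, 0.919, -0.052]
contact_force: [-0.1, -0.1, -0.7]
gripper_width: 0.0
grasp_force: 0.0
5.5 p [ 0.857 -0.319  0.775] x [-0.695  0.274 -0.665] y [0.347 0.938 0.024] z [ 0.63  -0.214 -0.746] tilt 41.73958486043532 az -18.73763351581787
tip [ 0.966 -0.356  0.646] q [ 0.176  0.923  1.294  0.242 -1.221  1.409  1.641] F [-0.125 -0.099 -0.665] [ 0.183  0.667 -0.038]
[0.40782919 0.06231602 0.00735823] [ 0.20468386  0.09439377 -0.07224496]
```

```bash
python3 -m pendant '[[0,0.034,0.005,0.001,0],[0,0.034,0.005,0.001,0],[0,0.034,0.005,0.001,0],[0,0.034,0.005,0.001,0],[0,0.034,0.005,0.001,0],[0,0.034,0.005,0.001,0],[0,0.034,0.005,0.001,0],[0,0.034,0.005,0.001,0],[0,0.034,0.005,0.001,0],[0,0.034,0.005,0.001,0],[0,0.034,0.005,0.001,0],[0,0.034,0.005,0.001,0]]'; python3 s.py
```

```text
t: 6.5
eef_pos: [0.6274, -0.1661, 0.5193]
tool_rot: [0.355, 0.169, 0.918, -0.051]
contact_force: [-0.0, 0.3, 0.1]
gripper_width: -0.001
grasp_force: 0.0
6.5 p [ 0.627 -0.166  0.519] x [-0.691  0.274 -0.668] y [0.346 0.938 0.026] z [ 0.634 -0.213 -0.743] tilt 41.98260413947987 az -18.57636486848884
tip [ 0.737 -0.203  0.391] q [-0.857  0.538  1.427  1.823 -1.008  0.639  2.206] F [-0.009  0.313  0.062] [0.232 0.637 0.056]
```

```bash
python3 -m pendant '[[0,0.025,0.012,-0.009,0],[0,0.025,0.012,-0.009,0],[0,0.025,0.012,-0.009,0],[0,0.025,0.012,-0.009,0],[0,0.025,0.012,-0.009,0],[0,0.025,0.012,-0.009,0]]'; python3 s.py
```

```text
t: 7.0
eef_pos: [0.5458, -0.0832, 0.4793]
tool_rot: [0.343, 0.174, 0.922, -0.054]
contact_force: [-0.5, 0.4, -0.2]
gripper_width: 0.003
grasp_force: 0.0
7.0 p [ 0.546 -0.083  0.479] x [-0.704  0.284 -0.651] y [0.358 0.934 0.021] z [ 0.613 -0.218 -0.759] tilt 40.61046868893095 az -19.586478931945777
tip [ 0.652 -0.121  0.348] q [-1.289  0.192  1.452  2.064 -0.082  0.361  1.355] F [-0.547  0.383 -0.157] [ 0.201  0.643 -0.042]
```

```bash
cat > b.py <<'E'
from h import *
import sys
np.set_printoptions(precision=4,suppress=True)
m=cam("wrist");im,D=bot.read_camera("wrist")
for k in ["pull_ring","collar_top","pivot"]:
    for x in bot.pinpoint(k,"wrist")[:2]: print(k,x["score"],np.round(x["at"],1),"depth",dpt("wrist",x["at"],D,m),"atz",at_z("wrist",x["at"],{"pull_ring":.144,"collar_top":.083,"pivot":.073}[k],m))
cv2.imwrite(sys.argv[1],im)
E
python3 b.py pics/w1.png
```

```text
(no output)
```

View pics/w1.png

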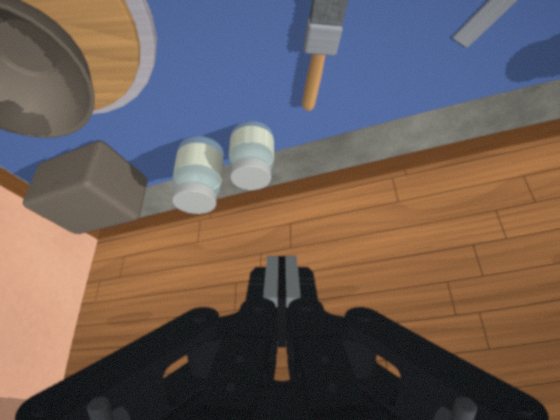

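The wrist picture shows only the table beyond the arm: fingertips at (281,260), with the ring out of view above the frame. I'll move to a standoff on the robot's side of the ring.

```bash
python3 -m pendant '[[0,0.03,0.01,-0.004,0],[0,0.03,0.01,-0.004,0],[0,0.03,0.01,-0.004,0],[0,0.03,0.01,-0.004,0],[0,0.03,0.01,-0.004,0],[0,0.03,0.01,-0.004,0],[0,0,0,0,0]]'; python3 s.py; python3 b.py pics/w2.png
```

```text
t: 7.78
eef_pos: [0.4723, -0.018, 0.4188]
tool_rot: [0.313, 0.177, 0.932, -0.053]
contact_force: [0.1, 0.4, -0.4]
gripper_width: 0.001
grasp_force: 0.0
7.7833 p [ 0.472 -0.018  0.419] x [-0.742  0.296 -0.602] y [0.362 0.932 0.012] z [ 0.565 -0.209 -0.799] tilt 37.00889779368414 az -20.29081489692692
tip [ 0.57  -0.054  0.281] q [-1.295 -0.101  1.082  2.261  0.905  0.525  0.296] F [ 0.091  0.397 -0.38 ] [0.182 0.694 0.011]
pull_ring 0.93 [302.5  78. ] depth [ 0.5632 -0.0364  0.1456] atz [ 0.5642 -0.0367  0.144 ]
collar_top 0.6 [299.7  34.7] depth [ 0.5623 -0.0354  0.0901] atz [ 0.566  -0.0363  0.083 ]
```

View pics/w2.png

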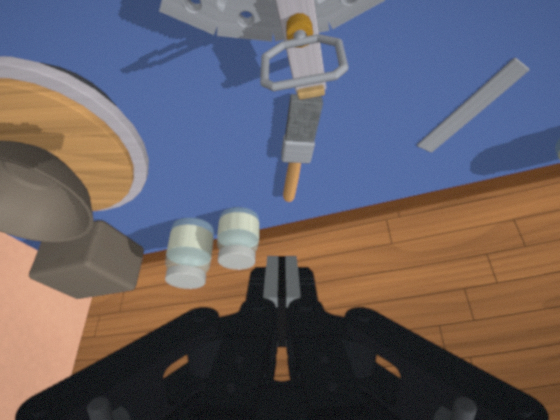

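The ring shows in the wrist view with its bar at about (304,82) and the collar at (299,28). The fixed cameras and the wrist differ by about 1 cm, so I'll compare them at known heights.

Run:
```python
from h import *
np.set_printoptions(precision=4,suppress=True)
for n,d in {"side":dict(ring=[280.9,204.3],piv=[227.9,243.1],col=[281.7,227]),"top":dict(ring=[299.2,191.8],piv=[291.7,247.4],col=[300.2,196.4])}.items():
    for k,z in dict(ring=.144,piv=.073,col=.083).items(): print(n,k,at_z(n,d[k],z))
for p in [(272,89),(337,78),(304,83.5),(300,28)]: print("w",p,at_z("wrist",p,.144 if p[1]>50 else .083))
im,D=bot.read_camera("wrist")
for r in bot.trace("pull_ring","wrist")[:1]:
    m=r["mask"]; print(r["score"],m.sum()); v,u=np.nonzero(m)
    X=np.array([dpt("wrist",(a,b),D) for a,b in zip(u,v)]); X=X[(X[:,2]>.141)&(X[:,2]<.16)]
    print(len(X),X.mean(0),X.min(0),X.max(0)); c=np.linalg.svd(X[:,:2]-X[:,:2].mean(0))[2][0]; print("bar dir",c, np.ptp((X[:,:2]-X[:,:2].mean(0))@c))
    for cc in np.sort((X[:,:2]-X[:,:2].mean(0))@c)[[5,-6]]: print(X[:,:2].mean(0)+cc*c)
```

```text
side ring [ 0.5703 -0.0331  0.144 ]
side piv [ 0.4421 -0.016   0.073 ]
side col [ 0.5672 -0.0406  0.083 ]
top ring [ 0.5699 -0.0258  0.144 ]
top piv [ 0.4376 -0.008   0.073 ]
top col [ 0.5697 -0.0295  0.083 ]
w (272, 89) [ 0.5724 -0.0656  0.144 ]
w (337, 78) [ 0.5808 -0.0205  0.144 ]
w (304, 83.5) [ 0.5766 -0.0431  0.144 ]
w (300, 28) [ 0.5683 -0.0402  0.083 ]
0.7 1743
720 [ 0.5657 -0.0357  0.1455] [ 0.5599 -0.0645  0.141 ] [ 0.5724 -0.0094  0.1487]
bar dir [-0.1572 -0.9876] 0.055726078988809775
[ 0.5698 -0.0098]
[ 0.5614 -0.0631]
```

```bash
python3 -m pendant '[[0,0.022,0.003,0.01,0],[0,0.022,0.003,0.01,0],[0,0.022,0.003,0.01,0],[0,0.022,0.003,0.01,0],[0,0.019,0.003,0.01,0],[0,0,0,0,0]]'; python3 s.py; python3 b.py pics/w3.png
```

```text
t: 8.58
eef_pos: [0.4354, 0.0153, 0.3174]
tool_rot: [0.314, 0.178, 0.931, -0.058]
contact_force: [0.4, 1.0, 0.0]
gripper_width: 0.0
grasp_force: 0.0
8.5833 p [0.435 0.015 0.317] x [-0.739  0.294 -0.606] y [0.368 0.93  0.003] z [ 0.564 -0.221 -0.796] tilt 37.274425143329104 az -21.359570557462643
tip [ 0.533 -0.023  0.18 ] q [-1.256  0.222  1.079  2.434  1.248  0.171 -0.247] F [0.387 0.976 0.038] [0.242 0.579 0.009]
pull_ring 0.65 [284.2 239.6] depth [ 0.767  -0.1131  0.0206] atz [ 0.5613 -0.0341  0.144 ]
collar_top 0.62 [283.4 168.1] depth [ 0.5618 -0.0344  0.087 ] atz [ 0.566  -0.0361  0.083 ]
```

View pics/w3.png

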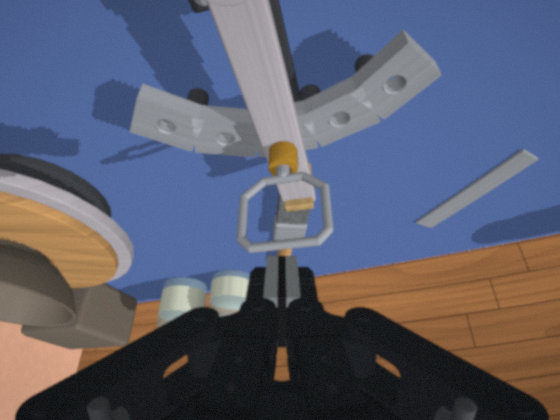

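The ring is clear now: bar from (255,250) to (318,240), lower rod at (285,181), fingertip end at (282,257). I'll compute the offset of the finger axis from the opening's centre.

```bash
cat > c.py <<'E'
from h import *
from scipy.spatial.transform import Rotation as Ro
np.set_printoptions(precision=4,suppress=True)
K,d,R,t=cam("wrist");o=bot.get_obs();w=o["tool_rot"];M=Ro.from_quat([w[1],w[2],w[3],w[0]]).as_matrix();p=np.array(o["eef_pos"])
pr=lambda X:cv2.projectPoints(np.array([X],float),cv2.Rodrigues(R)[0],t,K,d)[0].ravel()
for s in (.155,.173):print("tip px",s,pr(p+s*M[:,2]), pr(p+s*M[:,2]+.011*M[:,0]),pr(p+s*M[:,2]-.011*M[:,0]))
print("cam pos in tool",M.T@(-R.T@t-p))
# D ring: bar corners y=+-.021 z=.144; bottom mid z=.092 ; fit x,y,az
obs=[((255,250),-.021,.144),((318,240),.021,.144),((283,181),0,.092)]
from scipy.optimize import least_squares
def f(v):
    r=[]
    for px,y,z in obs:
        r+=list(pr([v[0]-np.sin(v[2])*y,v[1]+np.cos(v[2])*y,z+v[3]])-px)
    return np.array(r)
s=least_squares(f,[.567,-.034,-.16,0]);print("ring",s.x,np.degrees(s.x[2]),"res",s.fun)
c=np.array([*s.x[:2],.118+s.x[3]]);print("centre in tool from tip",M.T@(c-p)-[0,0,.173])
E
python3 c.py
```

```text
tip px 0.155 [285.5707 295.6143] [285.6635 272.3757] [285.4795 317.5723]
tip px 0.173 [285.1496 274.4216] [285.2198 253.1322] [285.0802 294.6988]
cam pos in tool [ 0.0796 -0.0016  0.0305]
ring [ 0.5735 -0.037  -0.0691 -0.0011] -3.96170221193311 res [-0.5791  0.0899 -0.2433 -0.2385  0.9233  0.1779]
centre in tool from tip [0.0051 0.0004 0.0774]
```

```bash
python3 -m pendant '[[0,0.002,0,0.013,0],[0,0.002,0,0.013,0],[0,0.002,0,0.013,0],[0,0,0,0.011,0],[0,0,0,0,0]]'; python3 s.py; python3 b.py pics/w4.png
```

```text
t: 9.2
eef_pos: [0.4588, 0.0049, 0.277]
tool_rot: [0.315, 0.179, 0.931, -0.054]
contact_force: [0.7, 0.3, 0.3]
gripper_width: 0.001
grasp_force: 0.0
9.2 p [0.459 0.005 0.277] x [-0.738  0.3   -0.605] y [0.368 0.93  0.012] z [ 0.566 -0.213 -0.796] tilt 37.24631193878072 az -20.6481211492728
tip [ 0.557 -0.032  0.139] q [-0.799  0.3    0.619  2.406  1.878  0.191 -0.892] F [0.671 0.315 0.316] [ 0.237  0.591 -0.029]
collar_top 0.85 [283.3 192.4] depth [ 0.5624 -0.0342  0.0866] atz [ 0.5668 -0.0359  0.083 ]
```

View pics/w4.png

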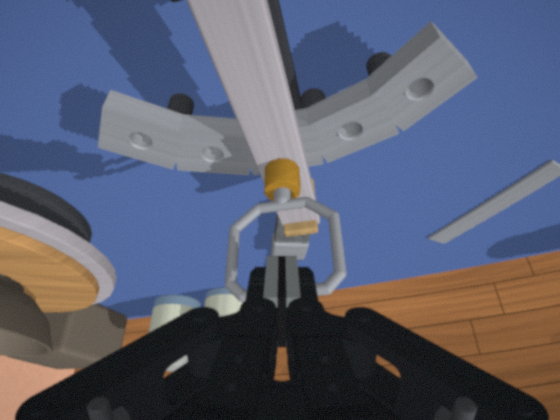

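The ring frames the fingertips: sides at columns 233 and 340, lower rod at row 206, bar behind the fingers at about row 295. It is centred within about 2 mm, so I'll slide through gently.

```bash
python3 -m pendant '[[0,0,0.001,0.009,0],[0,0,0.001,0.009,0],[0,0,0,0.009,0],[0,0,0,0,0]]'; python3 -m pendant '[[0,0,0,0.008,0],[0,0,0,0.008,0],[0,0,0,0.006,0],[0,0,0,0,0]]';python3 s.py; python3 b.py pics/w5.png
```

```text
t: 9.73
eef_pos: [0.4734, 0.0026, 0.2545]
tool_rot: [0.313, 0.178, 0.931, -0.054]
contact_force: [-0.7, 1.1, -3.7]
gripper_width: -0.005
grasp_force: 1.4
t: 10.07
eef_pos: [0.484, -0.0011, 0.2366]
tool_rot: [0.311, 0.177, 0.932, -0.054]
contact_force: [-10.3, 6.4, 1.6]
gripper_width: 0.006
grasp_force: 6.7
10.0667 p [ 0.484 -0.001  0.237] x [-0.744  0.296 -0.599] y [0.363 0.932 0.01 ] z [ 0.561 -0.21  -0.8  ] tilt 36.83899738479276 az -20.529123730077238
tip [ 0.581 -0.038  0.098] q [-0.53   0.401  0.35   2.36   2.152  0.254 -1.154] F [-10.337   6.372   1.599] [1.001 1.713 0.599]
pull_ring 0.58 [269.  373.4] depth [ 0.5529 -0.0332  0.1457] atz [ 0.5627 -0.0374  0.144 ]
collar_top 0.66 [272.9 230.9] depth [ 0.5622 -0.0359  0.0853] atz [ 0.5657 -0.0374  0.083 ]
```

View pics/w5.png

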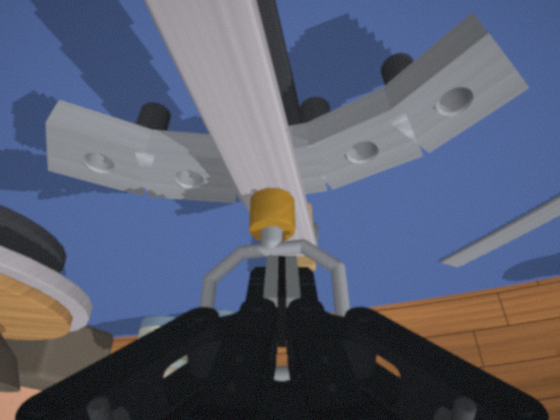

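The fingers are through (the lower rod crosses in front at row 248), but the bar presses on the finger back at about 12 N. I'll back off slightly, towards the robot and down.

```bash
python3 -m pendant '[[0,0.002,-0.001,-0.004,0],[0,0.002,-0.001,-0.003,0],[0,0,0,0,0]]'; python3 s.py
python3 - <<'E'
from h import *
im,D=bot.read_camera("side"); cv2.imwrite("pics/s2.png",cv2.resize(im[140:300,180:390],None,fx=3.5,fy=3.5,interpolation=cv2.INTER_CUBIC))
E
```

```text
t: 10.52
eef_pos: [0.4785, -0.0017, 0.2416]
tool_rot: [0.315, 0.179, 0.93, -0.055]
contact_force: [0.2, -0.3, -0.7]
gripper_width: 0.002
grasp_force: 0.0
10.5167 p [ 0.479 -0.002  0.242] x [-0.738  0.298 -0.606] y [0.367 0.93  0.011] z [ 0.567 -0.214 -0.795] tilt 37.300207401808315 az -20.71578860240039
tip [ 0.577 -0.039  0.104] q [-0.547  0.384  0.364  2.372  2.138  0.261 -1.145] F [ 0.225 -0.349 -0.734] [0.262 0.644 0.002]
```

View pics/s2.png

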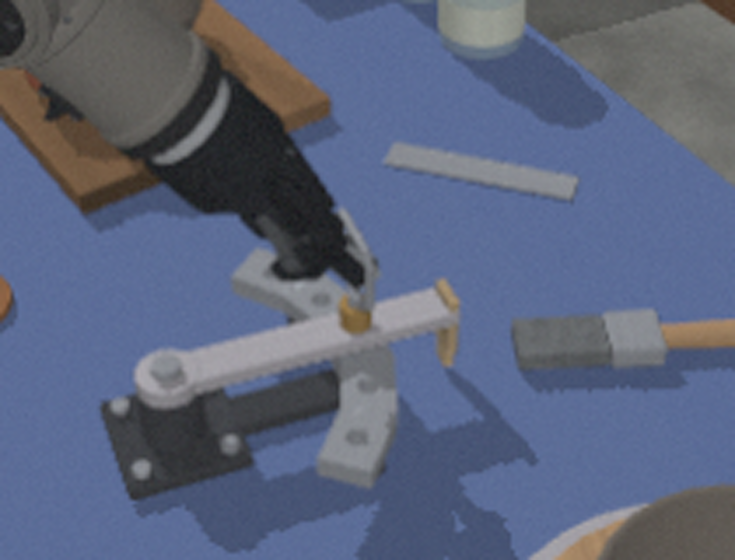

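The side view shows the fingertips just through the ring (tip at about (368,270) in the crop), with nothing pressing now. Lifting gently, straight up.

```bash
python3 -m pendant '[[0,-0.0024,0,-0.0032,0],[0,-0.0024,0,-0.0032,0],[0,-0.0024,0,-0.0032,0],[0,0,0,0,0]]'; python3 -m pendant '[[0,-0.0024,0,-0.0032,0],[0,-0.0024,0,-0.0032,0],[0,0,0,0,0]]'; python3 s.py
```

```text
t: 10.9
eef_pos: [0.4779, -0.002, 0.2526]
tool_rot: [0.313, 0.179, 0.931, -0.055]
contact_force: [-2.9, -0.4, -5.1]
gripper_width: 0.0
grasp_force: 2.6
t: 11.15
eef_pos: [0.4777, -0.002, 0.2603]
tool_rot: [0.313, 0.179, 0.931, -0.055]
contact_force: [-3.2, -0.0, -5.9]
gripper_width: 0.001
grasp_force: 3.1
11.15 p [ 0.478 -0.002  0.26 ] x [-0.74   0.298 -0.603] y [0.367 0.93  0.01 ] z [ 0.564 -0.214 -0.798] tilt 37.07546342584133 az -20.749332930423495
tip [ 0.575 -0.039  0.122] q [-0.641  0.349  0.475  2.369  2.012  0.209 -1.01 ] F [-3.229 -0.014 -5.908] [ 0.463  1.739 -0.109]
```

```bash
python3 -m pendant '[[0,-0.0024,0,-0.0032,0],[0,-0.0024,0,-0.0032,0],[0,-0.0021,0,-0.0028,0],[0,0,0,0,0]]'; python3 s.py
python3 - <<'E'
from h import *
n="wrist";m=cam(n);im,D=bot.read_camera(n)
for k in ["pull_ring","collar_top"]:
    for x in bot.pinpoint(k,n)[:1]: print(k,x["score"],x["at"],dpt(n,x["at"],D,m))
cv2.imwrite("pics/w6.png",im)
E
```

```text
t: 11.48
eef_pos: [0.4776, -0.002, 0.2716]
tool_rot: [0.313, 0.179, 0.931, -0.055]
contact_force: [-3.6, 0.3, -8.4]
gripper_width: -0.001
grasp_force: 3.6
11.4833 p [ 0.478 -0.002  0.272] x [-0.74   0.298 -0.603] y [0.367 0.93  0.01 ] z [ 0.564 -0.214 -0.798] tilt 37.075645481339464 az -20.743225552246987
tip [ 0.575 -0.039  0.134] q [-0.69   0.327  0.531  2.366  1.895  0.189 -0.886] F [-3.642  0.285 -8.37 ] [ 0.573  1.983 -0.15 ]
pull_ring 0.71 [280.4, 343.3] [ 0.55998223 -0.03564313  0.16837467]
```

View pics/w6.png

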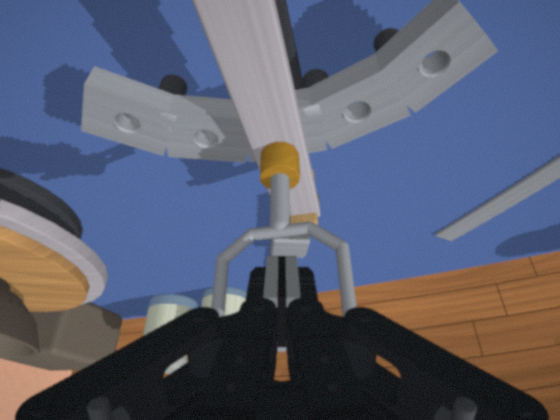

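The pin is clearly lifted: a long bright shaft shows from the collar (280,175) to the ring's lower rod (281,230), and the bar stands about 22 mm above its home height. I'll swing right along -tool y, about a 45 mm chord.

```bash
cat > d.py <<'E'
from h import *
np.set_printoptions(precision=4,suppress=True)
for n in ["wrist","top","side"]:
    m=cam(n);im,D=bot.read_camera(n)
    for k,z in dict(collar_top=.083,pull_ring=None,swingarm=None).items():
        if k=="swingarm": continue
        for x in bot.pinpoint(k,n)[:1]: print(n,k,round(x["score"],2),np.round(x["at"],1),"dep",dpt(n,x["at"],D,m),"" if z is None else at_z(n,x["at"],z,m))
    cv2.imwrite(f"pics/_{n}.png",im)
E
python3 -m pendant '[[0,0,-0.003,0,0],[0,0,-0.004,0,0],[0,0,-0.004,0,0],[0,0,-0.004,0,0],[0,0,-0.004,0,0],[0,0,-0.004,0,0],[0,0,-0.004,0,0],[0,0,-0.004,0,0],[0,0,-0.004,0,0],[0,0,-0.004,0,0],[0,0,-0.003,0,0],[0,0,0,0,0]]'; python3 s.py; python3 d.py
```

```text
t: 12.63
eef_pos: [0.462, -0.0417, 0.2712]
tool_rot: [0.313, 0.179, 0.931, -0.055]
contact_force: [-4.8, 2.8, -7.0]
gripper_width: -0.004
grasp_force: 4.3
12.6333 p [ 0.462 -0.042  0.271] x [-0.74   0.299 -0.603] y [0.367 0.93  0.01 ] z [ 0.564 -0.214 -0.798] tilt 37.08489698347869 az -20.766238588866415
tip [ 0.56  -0.079  0.133] q [-0.507  0.29   0.42   2.396  2.082  0.202 -0.983] F [-4.825  2.78  -7.007] [ 0.918  2.124 -0.028]
wrist collar_top 0.95 [284.  182.8] dep [ 0.5492 -0.0745  0.0873] [ 0.5542 -0.0764  0.083 ]
top collar_top 0.63 [363.6 289.4] dep [ 0.3311 -0.2024  0.0011] [ 0.3318 -0.1901  0.083 ]
top pull_ring 0.61 [317.4 198.1] dep [ 0.551  -0.0699  0.1619] 
side collar_top 0.72 [284.6 238.4] dep [ 0.2318 -0.6418  0.7231] [ 0.5543 -0.0761  0.083 ]
side pull_ring 0.65 [283.3 210.3] dep [ 0.5532 -0.0738  0.164 ]
```

Run:
```python
from h import *
np.set_printoptions(precision=4,suppress=True)
K,d,R,t=cam("wrist"); p1=np.array(bot.get_obs()["eef_pos"]); p0=np.array([.4776,-.002,.2716])
def col(f):
    im=cv2.imread(f); h=cv2.cvtColor(im,cv2.COLOR_BGR2HSV)
    m=cv2.inRange(h,(12,190,90),(30,255,255)); n,l,s,c=cv2.connectedComponentsWithStats(m)
    g=[i for i in range(1,n) if 230<c[i][0]<330 and 110<c[i][1]<260 and s[i][4]>150]
    for i in g: print(f,s[i],c[i])
    return c[max(g,key=lambda i:s[i][4])]
a=col("pics/w6.png");b=col("pics/_wrist.png")
A=at_z("wrist",a,.076,(K,d,R,t-R@(p0-p1)));B=at_z("wrist",b,.076)
D=B-A;print(A,B,D,"chord",np.hypot(*D[:2]),"ang",2*np.arcsin(np.hypot(*D[:2])/.26),"dir",np.degrees(np.arctan2(-D[0],D[1]))+180)
th=np.degrees(np.arctan2(-D[0],D[1]));
```

```text
Traceback (most recent call last):
ValueError: max() iterable argument is empty
```

View pics/_wrist.png

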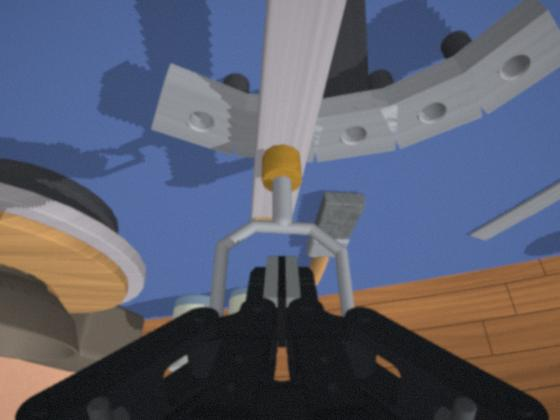

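The arm now covers the next hole: one free hole at (200,122) remains to its right, and the middle hole shows at (355,135). I'll fix the colour threshold and get the exact angle.

Run:
```python
from h import *
np.set_printoptions(precision=4,suppress=True)
K,d,R,t=cam("wrist"); p1=np.array(bot.get_obs()["eef_pos"]); p0=np.array([.4776,-.002,.2716])
def col(f):
    im=cv2.imread(f); h=cv2.cvtColor(im,cv2.COLOR_BGR2HSV)
    m=cv2.inRange(h,(8,140,90),(30,255,255)); m[:, :240]=0;m[:,325:]=0;m[:120]=0;m[205:]=0
    n,l,s,c=cv2.connectedComponentsWithStats(m); i=1+s[1:,4].argmax(); print(f,s[i],c[i]); return c[i]
a=col("pics/w6.png");b=col("pics/_wrist.png")
A=at_z("wrist",a,.076,(K,d,R,t-R@(p0-p1)));B=at_z("wrist",b,.076)
D=B-A;print(A,B,D,"chord",np.hypot(*D[:2]),"ang",2*np.arcsin(np.hypot(*D[:2])/.26),"dir",np.degrees(np.arctan2(-D[0],-D[1])))
```

```text
pics/w6.png [ 261  143   38   44 1234] [279.4838 162.316 ]
pics/_wrist.png [ 263  145   38   45 1225] [281.2065 165.0522]
[ 0.5614 -0.0358  0.076 ] [ 0.548  -0.0749  0.076 ] [-0.0134 -0.039   0.    ] chord 0.04128687245543098 ang 0.318941437211638 dir 18.95853300074542
```

Measured swing is 0.319 rad, so about 4 mm more. Then I'll lower 15 mm: if the ring still hangs on the finger, the pin is in the hole.

```bash
python3 -m pendant '[[0,0,-0.002,0,0],[0,0,-0.002,0,0],[0,0,0,0,0]]'; python3 -m pendant '[[0,0.002,0,0.0026,0],[0,0.0024,0,0.0032,0],[0,0.0024,0,0.0032,0],[0,0.0024,0,0.0032,0],[0,0,0,0,0],[0,0,0,0,0]]'; python3 s.py
```

```text
t: 13.33
eef_pos: [0.4604, -0.0448, 0.2709]
tool_rot: [0.313, 0.178, 0.931, -0.054]
contact_force: [-6.1, 4.0, -8.2]
gripper_width: 0.0
grasp_force: 4.8
t: 13.83
eef_pos: [0.4608, -0.0445, 0.2556]
tool_rot: [0.313, 0.178, 0.931, -0.054]
contact_force: [-6.3, 3.9, -4.7]
gripper_width: -0.004
grasp_force: 4.7
13.8333 p [ 0.461 -0.045  0.256] x [-0.741  0.298 -0.602] y [0.366 0.931 0.01 ] z [ 0.563 -0.213 -0.798] tilt 37.02633152892837 az -20.680451477473365
tip [ 0.558 -0.081  0.117] q [-0.397  0.318  0.304  2.401  2.194  0.244 -1.092] F [-6.255  3.861 -4.746] [1.063 2.21  0.125]
```

The ring followed down with the load still on the finger, so the pin is entering the hole. Lowering further until it's free.

```bash
python3 -m pendant '[[0,0.0024,0,0.0032,0],[0,0.0024,0,0.0032,0],[0,0.002,0,0.0028,0],[0,0,0,0,0]]'; python3 s.py; python3 d.py
```

```text
t: 14.17
eef_pos: [0.4632, -0.0452, 0.2455]
tool_rot: [0.316, 0.179, 0.93, -0.055]
contact_force: [0.4, -0.4, -0.8]
gripper_width: 0.001
grasp_force: 0.3
14.1667 p [ 0.463 -0.045  0.246] x [-0.736  0.298 -0.607] y [0.368 0.93  0.011] z [ 0.568 -0.216 -0.794] tilt 37.41495210184064 az -20.77526636669884
tip [ 0.561 -0.083  0.108] q [-0.342  0.343  0.243  2.4    2.253  0.278 -1.154] F [ 0.426 -0.368 -0.815] [0.262 0.643 0.001]
wrist collar_top 0.97 [284.1 217.9] dep [ 0.5474 -0.0772  0.0864] [ 0.5523 -0.0791  0.083 ]
wrist pull_ring 0.73 [281.4 347.4] dep [ 0.5462 -0.0788  0.1444] 
top collar_top 0.55 [316.3 204.3] dep [ 0.534  -0.0666  0.1717] [ 0.549  -0.0713  0.083 ]
top pull_ring 0.71 [218.5 277.2] dep [0.3612 0.1887 0.0067] 
side collar_top 0.86 [284.9 239.3] dep [ 0.5379 -0.1061  0.1139] [ 0.5534 -0.0789  0.083 ]
side pull_ring 0.44 [283. 216.] dep [ 0.5535 -0.0716  0.1463]
```

Free of load, and the ring is back at its home height (about 0.145). Withdrawing along the finger axis.

```bash
python3 -m pendant '[[0,0.002,0,-0.002,0],[0,0,0,-0.008,0],[0,0,0,-0.008,0],[0,0,0,-0.01,0],[0,0,0,-0.012,0],[0,0,0,-0.015,0],[0,0,0,-0.02,0],[0,-0.01,0,-0.02,0],[0,-0.02,0,-0.03,0],[0,-0.02,0,-0.03,0],[0,-0.02,0,-0.03,0],[0,0,0,0,0]]'; python3 s.py; python3 b.py pics/w8.png
python3 - <<'E'
from h import *
im,D=bot.read_camera("side"); cv2.imwrite("pics/s3.png",cv2.resize(im[140:300,180:390],None,fx=3.5,fy=3.5,interpolation=cv2.INTER_CUBIC))
m=cam("side")
for k,z in dict(collar_top=.083,pull_ring=.144,pivot=.073).items():
    for x in bot.pinpoint(k,"side")[:1]: print(k,x["score"],x["at"],dpt("side",x["at"],D,m),at_z("side",x["at"],z,m))
E
```

```text
t: 15.62
eef_pos: [0.4129, -0.027, 0.4023]
tool_rot: [0.32, 0.181, 0.928, -0.057]
contact_force: [0.2, -1.5, 0.5]
gripper_width: 0.001
grasp_force: 0.0
15.6167 p [ 0.413 -0.027  0.402] x [-0.73   0.299 -0.614] y [0.373 0.928 0.009] z [ 0.573 -0.222 -0.789] tilt 37.90332453216493 az -21.190171259825465
tip [ 0.512 -0.065  0.266] q [-0.095 -0.072 -0.113  2.342  0.876  0.442  0.25 ] F [ 0.231 -1.518  0.509] [0.215 0.573 0.05 ]
pull_ring 0.93 [282.8 146.9] depth [ 0.5491 -0.0799  0.1456] atz [ 0.5507 -0.0805  0.144 ]
collar_top 0.82 [284.4  95.5] depth [ 0.5475 -0.0771  0.0873] atz [ 0.5507 -0.0783  0.083 ]
collar_top 0.59 [284.0, 237.8] [ 0.53608664 -0.10551268  0.11872119] [ 0.55406858 -0.07381859  0.083     ]
pull_ring 0.48 [282.5, 218.1] [ 0.63020275  0.0671399  -0.00082892] [ 0.55050772 -0.07468061  0.144     ]
pivot 0.87 [227.6, 245.2] [ 0.43928892 -0.02036877  0.07161168] [ 0.43884684 -0.02169293  0.073     ]
```

View pics/s3.png

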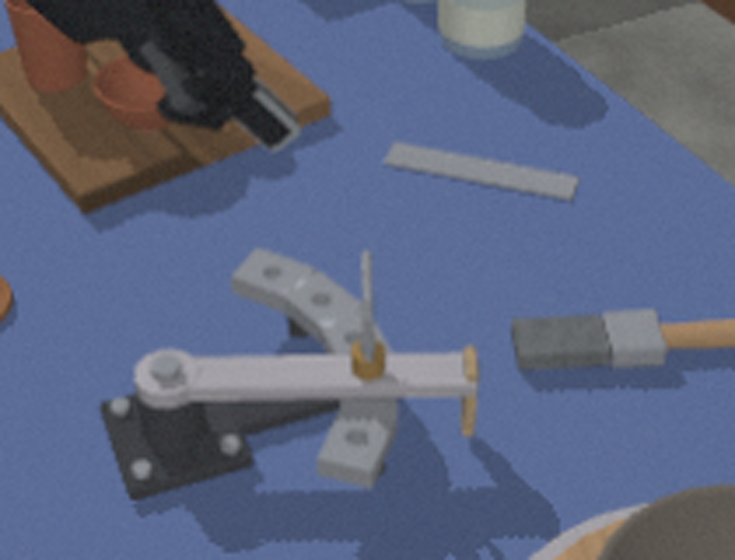

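The side view shows the finger clear, the ring standing low on its collar at (367,345), and the arm one hole nearer the bowl, with one hole (357,437) still beyond it. The bar reads 0.1456, the same as when it started at home.

```bash
python3 -c "
from station import bot;print(bot.hand_in())"
```

```text
the job is handed in; nothing more can be done
None
```

The arm is one hole nearer the big bowl with the pin home (ring bar back at its starting height), the gripper is clear, and the job is handed in at about 16 s; the ring took one brief push of about 12 N while I was threading the fingers through it.

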